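Select the green filter and open the shutter

TASK

With the shutter still closed, push on the arms of the filter wheel with a fingertip until the green filter sits squarely over the light port. Then push the red shutter lever away from the wheel, all the way to its stop, so that the light comes through the green filter. Only push: do not lift the wheel off its post, and leave the objectives, the bottle and everything else where they stand.

Things in the scene. Friction and masses are not known exactly. Their poses are not given: they have to be found in the camera images.
- changer: dark perforated breadboard, 300 x 420 x 12 mm, bolted to the table, that carries the filter changer: the wheel post, the light port, the shutter post and a brass stop pin. Its origin is on the table plane right below the wheel's axis; its own +y points from the wheel's axis to the light port (90 mm away) and on to the shutter's pivot (140 mm); its +z is up.
- wheel_axis (a point): point on the filter wheel's vertical axis, at half the height of the arms (94 mm above the table). The hub is 34 mm across; its top with a black button stands 114 mm above the table.
- filter_wheel (a joint): turn of the filter wheel, rad; grows counterclockwise seen from above; 0 (or whole turns) when the green filter is over the light port. It turns either way, more than a full turn, against friction (0.12 N m: some 2 N at 55 mm from the axis), and stays where it is left. Each of its four arms, 90 degrees apart, carries a filter: counterclockwise from above green, magenta, blue, amber.
- green_filter (a point): centre of the green filter's top face, 94 mm above the table, 90 mm from the wheel's axis: a 28 mm disc in a black ring, 36 mm across, 84 to 94 mm above the table, at the end of the green arm. All arms are alike: upright aluminium bars 8 mm wide, 84 to 104 mm above the table, free to be pushed between 20 and 70 mm from the axis.
- light_port (a point): centre of the light port's opening, 66 mm above the table: a 14 mm bright disc in a black rim on a white cylinder 44 mm across, under the path of the filters. At the start the black shutter blade lies just above it and hides it (blade 70 to 73 mm above the table).
- shutter (a joint): turn of the shutter, rad; near 0 (up to 0.1) the black blade covers the light port; it grows clockwise seen from above to 1.1, where the red lever meets its brass stop pin and the port is fully uncovered. The shutter turns against friction (about 0.08 N m: some 1.5 N near the lever's end) and stays where it is left.
- shutter_pivot (a point): point on the shutter's vertical axis, 87 mm above the table (half the height of the lever)
- lever_tip (a point): end of the red shutter lever at half its height, 80 mm from the pivot. The lever is an upright flat bar 8 mm wide and 26 mm tall (74 to 100 mm above the table), straight from the pivot to this end. To open, push its wheel side away from the wheel; between its outer half and the rings' circle there are 45 mm or more.
- wheel_sleeve (a joint): how far the wheel has been lifted up off its seat, m; 0 when seated. The wheel only rests on its post by its weight (0.4 kg) and must stay seated.
- objective_yellow: loose microscope objective with a yellow band, steel, 26 mm across, 45 mm tall, standing on the breadboard. Its origin is the centre of its underside. Bystander: leave alone.
- objective_blue: loose microscope objective with a blue band, steel, 26 mm across, 45 mm tall, standing on the breadboard. Its origin is the centre of its underside. Bystander: leave alone.
- oil_bottle: small loose amber bottle, 28 mm across, 60 mm tall, standing on the breadboard. Its origin is the centre of its underside. Bystander: leave alone.
- beaker: clear plastic beaker, 68 mm across, 85 mm tall, on the table. Its origin is the centre of its underside. Bystander: leave alone.
- slide_box: blue slide box, 100 x 90 x 35 mm, on the table. Its origin is the centre of its underside. Bystander: leave alone.
- marker: marker pen lying on the table, 135 mm long, 13 mm thick. Its origin is the centre of its underside. Bystander: leave alone.
- tip_box: green pipette-tip box with white tip tops, 120 x 85 x 54 mm, on the table. Its origin is the centre of its underside. Bystander: leave alone.

How it is judged:
By the outcome, as a careful person would: the job done as asked, in the order asked, and still so for the second after the job is handed in, with the robot touching nothing.
It also fails if it takes over 51 s, if anything falls off the work surface, if the arm or the gripper's body presses on something with over 40 N, if the wrist force passes 120 N, or if a joint passes its speed limit or range.

ROBOT

A 6-joint arm with a two-finger parallel gripper is mounted at the origin on the work surface. World frame = base frame: x ahead of the robot, y to its left, z up, the work surface at z = 0. Lengths are in m, angles in rad, forces in N, time in s.
With the tool pointing down it reaches from about 0.4 to 0.825 m from the base axis. Payload 7 kg.
Tool frame: the origin (TCP) lies on the centre line of the jaws, within the pads' length; the fingertips stand 22 mm ahead of it and the grasp point (between the pads) lies 3 mm ahead of it; z points along the fingers, y is the direction in which the jaws open and shut (so a half turn about z gives the same grasp; the last joint's range is limited). The gripper opens to 88 mm and grips with 3 to 60 N. Pads are 19 mm wide; open, the fingers measure 130 mm over their backs; the gripper's body (78 mm by 193 mm) begins 47 mm behind the grasp point.
Start: joints at [1.468, 0.359, 0.012, 0, -1.224, -0.288], TCP at [0.257, 0.624, 0.249] pointing down, gripper open.
Joint ranges: [-3.07, 3.07], [-1.43, 2.12], [-1.02, 1.25], [-3.03, 1.67], [-3.05, -0], [-3.03, 3.03]. Speed limits (rad/s): [2.39, 2.39, 3.01, 3.14, 3.14, 3.14].

INTERFACE

Orientations are given as [roll, pitch, yaw] about the fixed x, y, z axes, in that order (R = Rz(yaw) Ry(pitch) Rx(roll)).
In Python, from station import arm gives the robot as it stands. The module is installed in compiled form; this text tells all that it offers.
- The arm moves only by the tool arm_command, never from a script. Its argument "motion" is a list of rows, each a list of 3 entries, a list of its own where there are three numbers: the shift along the tool's x, y, z in mm, then the turn, a rotation vector about the tool's x, y, z in degrees, then the opening, from 0 (shut) to 1 (fully open). In form: [[[tx, ty, tz], [wx, wy, wz], grip], ...]. A call has 1 to 20 rows; each row shifts and turns the commanded pose from where the row before left it, along the tool's axes as they then stand; what a row does not reach is not made up. A row lasts 1/12 s, in which the tool goes at most 41.7 mm and 7.16 degrees, less where a joint would pass 70% of its speed; a pose out of reach is approached as far as the arm can. A call is refused whole if a number of a shift passes 41.7 or a number of a turn 7.16, either way. A call with a gripper value outside its range is refused whole. The fingers move at their own pace and stop on an object; "newtons" is the grip in N (left out, the last holds). Time passes only in rows, so rows that do not move let the fingers close. It gives the time, the measured TCP pose, the force and the opening at its end, in the units of the state.
- arm.get_state(): the state, without advancing time (a new reading comes with each control period).
- arm.grab_frame(name): name is "side" or "top" or "wrist"; returns the picture (480x640x3 uint8, red, green, blue); there is no depth.
- arm.camera_info(name): a dict with "fov_y" (degrees; the focal length in pixels is half the picture's height over the tangent of half this angle, whatever the lens; pixels are square), "cx", "cy" (the principal point, pixels), "view" (4x4, takes a point from world to camera coordinates); the wrist camera has in their place "tool_from_camera" (4x4, takes a point from camera to tool coordinates, whose origin is the TCP and whose axes are the flange's). Camera axes: x right, y down, z forward; pixel columns grow to the right and rows downward; lengths in m; the calibration is good to about 2 mm. A picture is of the moment at which its call begins: read the wrist's pose just before it. camera_info takes no time and is no camera call.
- arm.job_done(): hands the job in, once; it reports no verdict.
The state is a dict: "t": time; "q": joint angles; "qd": joint speeds; "joint_efforts": joint torques, N m; "eef_pos": TCP position; "ee_rot": TCP orientation; "force": force on the tool from outside, world axes, zero at the start; "moment": the same for the moment, N m; "width": finger opening in m.
Only numpy, scipy, OpenCV 4.12 (cv2) and the standard library are available. Lean on these libraries where they do the work, as an engineer would, in place of code of your own. Each camera call takes 0.05 s, during which the arm holds its last target. There are 200 camera calls.

## Working session

There is one attempt and no reset: what is moved stays moved. The work goes in short steps, Python scripts to look and compute and a tool call to move; the robot and the scene stay as the last step left them, time stands still between calls to the robot, and variables do not carry over. Pictures are saved under pics/ and viewed, on a budget of 10 in all, crops included, one or two more only if the job needs it, and the job is handed in when it is done.

Besides the shell and the picture viewer there is one more tool, called after "Emit:" as name(argument=value, ...), one argument or row to a line, values as JSON. arm_command: Moves the arm, as the interface text tells. Its arguments: {"type":"object","properties":{"motion":{"type":"array","items":{"type":"array"}},"newtons":{"type":"number"}},"required":["motion"]}

```bash
mkdir -p pics; python3 - <<'E'
from station import arm
import cv2, numpy as np
np.set_printoptions(precision=4,suppress=True)
s=arm.get_state(); print({k:s[k] for k in('t','eef_pos','ee_rot','width','force')})
for n in('top','side'):
    f=arm.grab_frame(n); cv2.imwrite(f'pics/{n}0.png',f[:,:,::-1]); print(n,arm.camera_info(n))
print(arm.camera_info('wrist'))
E
```

```text
{'t': 0.0, 'eef_pos': array([0.257 , 0.6237, 0.2476]), 'ee_rot': array([ 3.1399, -0.0001, -0.3909]), 'width': 0.08746320791578095, 'force': array([-0.3782, -0.9242, -0.8122])}
top {'fov_y': 42.6651092891047, 'cx': 316.8753851785719, 'cy': 231.55632601861197, 'view': array([[-0.0025, -1.    ,  0.0049, -0.0481],
       [-0.999 ,  0.0022, -0.0442,  0.5254],
       [ 0.0442, -0.005 , -0.999 ,  1.5016],
       [ 0.    ,  0.    ,  0.    ,  1.    ]])}
side {'fov_y': 53.35174870333457, 'cx': 324.70256644945465, 'cy': 238.58671106945621, 'view': array([[-0.9996, -0.0212, -0.0161,  0.5273],
       [ 0.0007,  0.5865, -0.8099,  0.09  ],
       [ 0.0266, -0.8097, -0.5863,  0.9814],
       [ 0.    ,  0.    ,  0.    ,  1.    ]])}
{'fov_y': 63.58895890554865, 'cx': 321.4510282643038, 'cy': 238.06249461064232, 'tool_from_camera': array([[ 0.0004, -0.9694, -0.2455,  0.0661],
       [ 1.    ,  0.0003,  0.0005,  0.    ],
       [-0.0004, -0.2455,  0.9694, -0.1364],
       [ 0.    ,  0.    ,  0.    ,  1.    ]])}
```

View pics/top0.png

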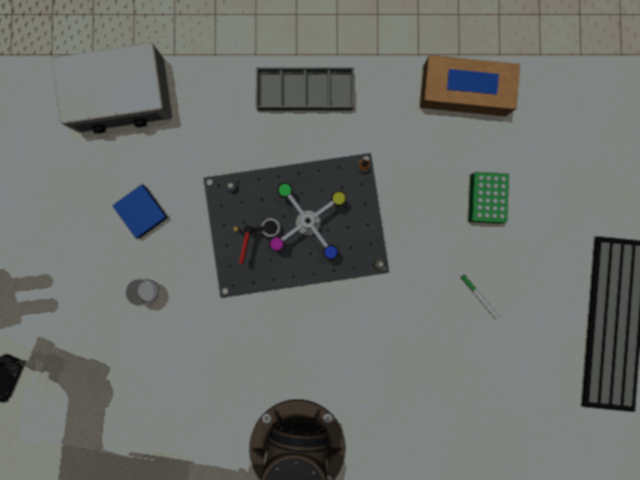

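View pics/side0.png

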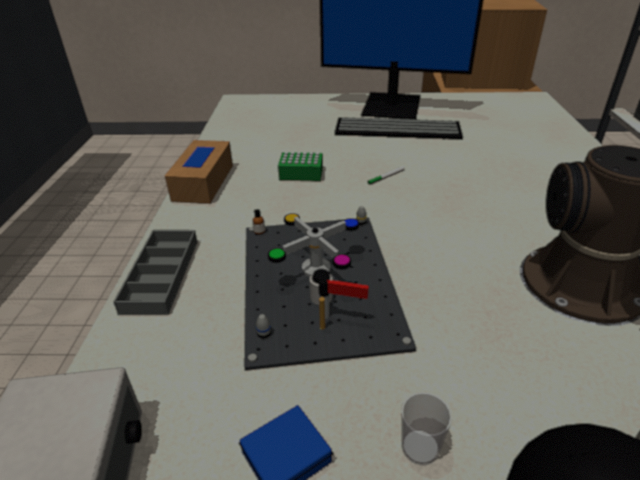

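```bash
python3 - <<'E'
import cv2
f=cv2.imread('pics/top0.png')[145:305,195:395]
cv2.imwrite('pics/top0c.png',cv2.resize(f,None,fx=4,fy=3.75 if 0 else 4,interpolation=cv2.INTER_CUBIC)[:600])
E
```

```text
(no output)
```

View pics/top0c.png

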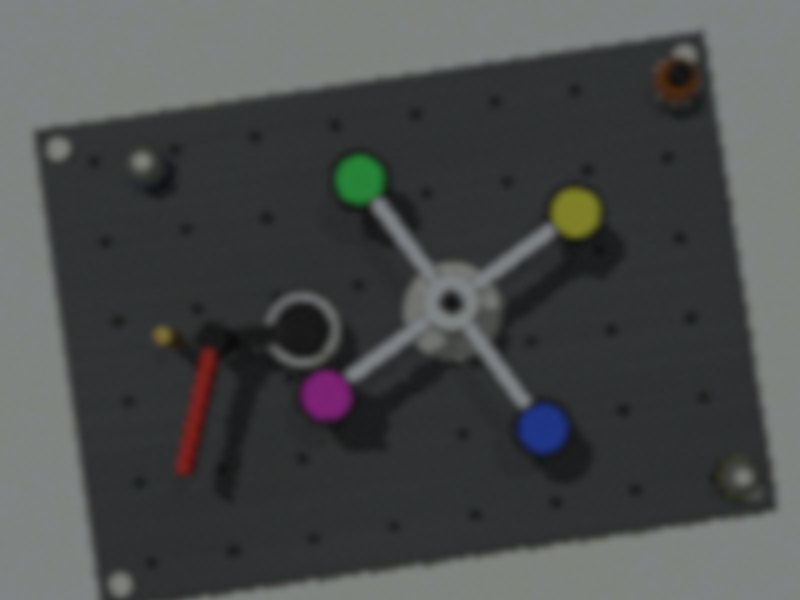

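```bash
cat > h.py <<'E'
import numpy as np, cv2
from station import arm
np.set_printoptions(precision=4,suppress=True)
def ray(name,uv,z,view=None):
    c=arm.camera_info(name); V=np.array(c['view']) if view is None else view
    f=240/np.tan(np.radians(c['fov_y']/2)); R,t=V[:3,:3],V[:3,3]
    o=-R.T@t; d=R.T@np.array([(uv[0]-c['cx'])/f,(uv[1]-c['cy'])/f,1]); return (o+d*(z-o[2])/d[2])[:2]
def wview():
    s=arm.get_state(); from scipy.spatial.transform import Rotation as Ro
    T=np.eye(4); T[:3,:3]=Ro.from_euler('xyz',s['ee_rot']).as_matrix(); T[:3,3]=s['eef_pos']
    return np.linalg.inv(T@np.array(arm.camera_info('wrist')['tool_from_camera']))
def ang(v): return np.degrees(np.arctan2(v[1],v[0]))
E
python3 - <<'E'
from h import *
P=dict(hub=(452,301,.114),green=(360,180,.094),amber=(576,212,.094),blue=(543,428,.094),mag=(327,396,.094),piv=(213,335,.1),tip=(184,470,.1),port=(303,329,.068),pin=(163,335,.09),bott=(678,72,.072),oy=(740,475,.05),ob=(145,162,.057),c1=(38,130,.012),c2=(703,33,.012),c3=(775,508,.012))
W={k:ray('top',((u+.5)/4-.5+195,(v+.5)/4-.5+145),z) for k,(u,v,z) in P.items()}
for k,v in W.items(): print(k,v)
fc=np.mean([W[k] for k in('green','amber','blue','mag')],0); print('centre',fc)
for k in('green','mag','blue','amber','port','piv'): print(k,np.linalg.norm(W[k]-fc),ang(W[k]-fc))
print('lever',np.linalg.norm(W['tip']-W['piv']),ang(W['tip']-W['piv']),'edge y',ang(W['c1']-W['c2']),np.linalg.norm(W['c1']-W['c2']))
E
```

```text
hub [ 0.5477 -0.0277]
green [0.6199 0.0261]
amber [ 0.6009 -0.0999]
blue [ 0.4749 -0.0802]
mag [0.4938 0.0453]
piv [0.5292 0.111 ]
tip [0.4511 0.1276]
port [0.5342 0.0611]
pin [0.5297 0.1412]
bott [ 0.6864 -0.1618]
oy [ 0.447  -0.1994]
ob [0.6351 0.1566]
c1 [0.6605 0.2287]
c2 [ 0.7201 -0.1824]
c3 [ 0.4264 -0.2248]
centre [ 0.5474 -0.0272]
green 0.08998530421895155 36.31891589297711
mag 0.09013474726452152 126.45574639049616
blue 0.0898012200323558 -143.79068516937969
amber 0.09030627615338954 -53.66141205252575
port 0.08929607326779884 98.47802341336613
piv 0.13938517687856383 97.50175891633593
lever 0.07983536983778954 168.02879556140257 edge y 98.25215283579026 0.4154388046337131
```

Emit:
arm_command(
  motion=[
    [[20,21,0],[0,0,0],0],
    [[20,21,0],[0,0,0],0],
    [[20,21,0],[0,0,0],0],
    [[20,21,0],[0,0,0],0],
    [[20,21,0],[0,0,0],0],
    [[20,21,0],[0,0,0],0],
    [[20,21,0],[0,0,0],0],
    [[20,21,0],[0,0,0],0],
    [[20,21,0],[0,0,0],0],
    [[20,21,0],[0,0,0],0],
    [[20,21,0],[0,0,0],0],
    [[20,21,0],[0,0,0],0],
    [[20,21,0],[0,0,0],0],
    [[20,21,0],[0,0,0],0],
    [[20,21,0],[0,0,0],0],
    [[20,21,0],[0,0,0],0],
    [[20,21,0],[0,0,0],0],
    [[20,21,0],[0,0,0],0],
    [[20,21,0],[0,0,0],0],
    [[20,21,0],[0,0,0],0],
  ],
)

```text
t: 1.77
eef_pos: [0.467, 0.0819, 0.2485]
ee_rot: [-3.142, 0.0, -0.391]
force: [0.4, 0.2, -0.9]
width: 0.0003
```

Emit:
arm_command(
  motion=[
    [[20,20,0],[0,0,0],0],
    [[20,20,0],[0,0,0],0],
    [[20,20,0],[0,0,0],0],
    [[20,20,0],[0,0,0],0],
    [[20,20,0],[0,0,0],0],
    [[20,20,0],[0,0,0],0],
    [[0,0,0],[0,0,6],0],
    [[0,0,0],[0,0,6],0],
    [[0,0,0],[0,0,6],0],
    [[0,0,0],[0,0,6],0],
    [[0,0,0],[0,0,6],0],
    [[0,0,0],[0,0,1.3],0],
    [[0,0,0],[0,0,0],0],
  ],
)

```text
t: 2.85
eef_pos: [0.532, -0.0733, 0.2483]
ee_rot: [3.141, 0.0, -0.936]
force: [0.0, 0.6, 0.2]
width: 0.0005
```

```bash
python3 - <<'E'
from h import *
s=arm.get_state(); print(s['t'],s['eef_pos'],np.degrees(s['ee_rot']),s['width'],s['force'])
V=wview(); f=arm.grab_frame('wrist'); cv2.imwrite('pics/w1.png',f[:,:,::-1]); np.save('w1.npy',V)
E
```

```text
2.85 [ 0.532  -0.0733  0.2483] [179.976    0.0198 -53.6301] 0.0004877627796639313 [0.0392 0.5588 0.198 ]
```

View pics/w1.png

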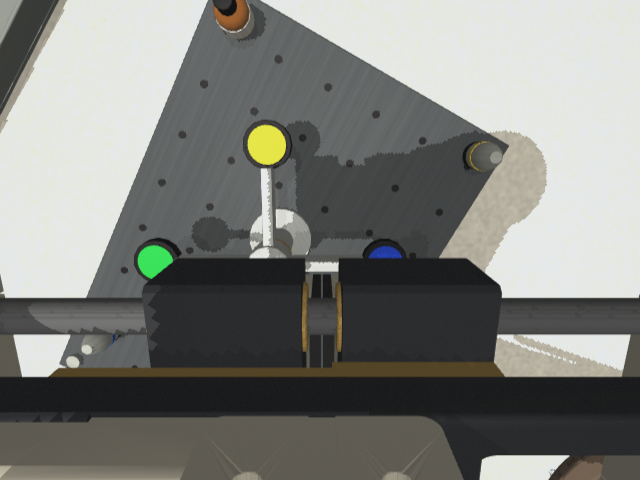

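Emit:
arm_command(
  motion=[
    [[17,-2.5,0],[0,0,0],0],
    [[0,0,32],[0,0,0],0],
    [[0,0,32],[0,0,0],0],
    [[0,0,32],[0,0,0],0],
    [[0,0,0],[0,0,0],0],
    [[0,0,0],[0,0,0],0],
  ],
)

```text
t: 3.4
eef_pos: [0.5435, -0.0858, 0.1517]
ee_rot: [3.138, 0.001, -0.935]
force: [-0.1, -0.7, 1.2]
width: 0.0005
```

```bash
python3 - <<'E'
from h import *
s=arm.get_state(); print(s['t'],s['eef_pos'],np.degrees(s['ee_rot']),s['force'])
print(ray('wrist',(267,145),.094,np.load('w1.npy')))
a=arm.grab_frame('top')[145:265,235:395]; b=arm.grab_frame('side')[130:290,210:450]
r=lambda i,w:cv2.resize(i,w,interpolation=cv2.INTER_CUBIC)
cv2.imwrite('pics/m2.png',cv2.hconcat([r(a,(400,300)),r(b,(400,300))])[:,:,::-1])
cv2.imwrite('pics/s2.png',r(b,(780,520))[:,:,::-1])
E
```

```text
3.4 [ 0.5435 -0.0858  0.1517] [179.7958   0.0782 -53.5688] [-0.0707 -0.6877  1.1577]
[ 0.6012 -0.1001]
```

View pics/s2.png

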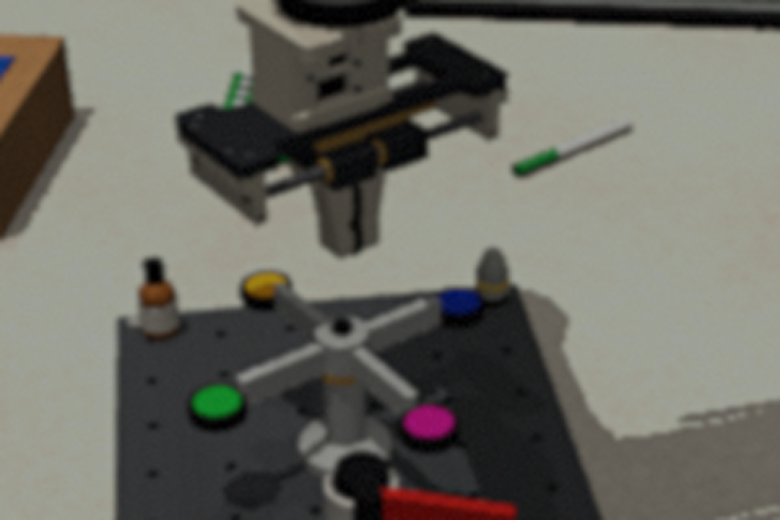

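Emit:
arm_command(
  motion=[
    [[0,0,21],[0,0,0],0],
    [[0,0,21],[0,0,0],0],
    [[0,0,0],[0,0,0],0],
    [[0,-4,0],[0,0,0],0],
    [[0,-4,0],[0,0,0],0],
    [[0,0,0],[0,0,0],0],
    [[0,0,0],[0,0,0],0],
  ],
)

```text
t: 4.08
eef_pos: [0.552, -0.0804, 0.1121]
ee_rot: [-3.139, -0.001, -0.936]
force: [0.0, -0.5, -0.5]
width: 0.0005
```

Emit:
arm_command(
  motion=[
    [[0,-2,0],[0,0,0],0],
    [[0,0,0],[0,0,0],0],
    [[0,0,0],[0,0,0],0],
  ],
)

```text
t: 4.33
eef_pos: [0.5526, -0.0795, 0.1109]
ee_rot: [-3.141, -0.0, -0.937]
force: [0.2, 0.3, 0.8]
width: 0.0006
```

Emit:
arm_command(
  motion=[
    [[0,-2,0],[0,0,0],0],
    [[0,0,0],[0,0,0],0],
    [[0,0,0],[0,0,0],0],
  ],
)

```text
t: 4.58
eef_pos: [0.5541, -0.0784, 0.1105]
ee_rot: [3.142, 0.0, -0.937]
force: [-0.4, -0.3, -0.5]
width: 0.0003
```

Emit:
arm_command(
  motion=[
    [[0,-2,0],[0,0,0],0],
    [[0,0,0],[0,0,0],0],
    [[0,0,0],[0,0,0],0],
  ],
)

```text
t: 4.83
eef_pos: [0.5557, -0.0771, 0.1105]
ee_rot: [3.142, 0.0, -0.937]
force: [-0.7, 0.1, 0.2]
width: 0.0008
```

Emit:
arm_command(
  motion=[
    [[0,-2,0],[0,0,0],0],
    [[0,0,0],[0,0,0],0],
    [[0,0,0],[0,0,0],0],
  ],
)

```text
t: 5.08
eef_pos: [0.5573, -0.076, 0.1105]
ee_rot: [3.142, 0.0, -0.937]
force: [-0.5, 0.1, 0.1]
width: 0.0009
```

Emit:
arm_command(
  motion=[
    [[0,-2,0],[0,0,0],0],
    [[0,0,0],[0,0,0],0],
    [[0,0,0],[0,0,0],0],
  ],
)

```text
t: 5.33
eef_pos: [0.5587, -0.0749, 0.1105]
ee_rot: [3.141, 0.0, -0.937]
force: [-0.8, -0.7, 1.3]
width: 0.0002
```

Emit:
arm_command(
  motion=[
    [[0,-2,0],[0,0,0],0],
    [[0,0,0],[0,0,0],0],
    [[0,0,0],[0,0,0],0],
  ],
)

```text
t: 5.58
eef_pos: [0.5601, -0.0739, 0.1105]
ee_rot: [3.141, 0.0, -0.937]
force: [-1.9, -2.5, 0.1]
width: 0.0007
```

Emit:
arm_command(
  motion=[
    [[0.72,-1.98,0],[0,0,-2.5],0],
    [[0.72,-1.98,0],[0,0,-2.5],0],
    [[0.72,-1.98,0],[0,0,-2.5],0],
    [[0.72,-1.98,0],[0,0,-2.5],0],
    [[0.72,-1.98,0],[0,0,-2.5],0],
    [[0.72,-1.98,0],[0,0,-2.5],0],
    [[0.72,-1.98,0],[0,0,-2.5],0],
    [[0.72,-1.98,0],[0,0,-2.5],0],
    [[0.72,-1.98,0],[0,0,-2.5],0],
    [[0.72,-1.98,0],[0,0,-2.5],0],
    [[0.72,-1.98,0],[0,0,-2.5],0],
    [[0.72,-1.98,0],[0,0,-2.5],0],
    [[0.72,-1.98,0],[0,0,-2.5],0],
    [[0.72,-1.98,0],[0,0,-2.5],0],
    [[0.72,-1.98,0],[0,0,-2.5],0],
    [[0.72,-1.98,0],[0,0,-2.5],0],
    [[0.72,-1.98,0],[0,0,-2.5],0],
    [[0.72,-1.98,0],[0,0,-2.5],0],
    [[0,0,0],[0,0,0],0],
    [[0,0,0],[0,0,0],0],
  ],
)

```text
t: 7.25
eef_pos: [0.5898, -0.0512, 0.1105]
ee_rot: [3.142, -0.0, -0.153]
force: [0.1, -2.2, -0.4]
width: 0.0005
```

```bash
cat >> h.py <<'E'
def filters(C=np.array([.5474,-.0272])):
    "angle of each visible filter by colour in the top picture; ring radius check"
    g=arm.grab_frame('top'); hsv=cv2.cvtColor(g,cv2.COLOR_RGB2HSV); m=np.zeros(g.shape[:2],np.uint8); m[150:300,240:390]=1
    for n,h in dict(green=62,mag=152,blue=118,amber=29).items():
        k=(abs(hsv[...,0].astype(int)-h)<9)&(hsv[...,1]>120)&(hsv[...,2]>60)&(m>0)
        N,L,S,c=cv2.connectedComponentsWithStats(k.astype(np.uint8))
        if N>1:
            i=1+np.argmax(S[1:,4]); p=ray('top',c[i],.094); print(n,S[i,4],c[i],p,np.linalg.norm(p-C),ang(p-C))
    return g
E
python3 - <<'E'
from h import *
s=arm.get_state(); p=s['eef_pos'];print(s['t'],p,np.degrees(s['ee_rot']),s['force'])
a=s['ee_rot'][2]; d=p[:2]-[.5474,-.0272]; print('r,n',d@[np.cos(a),np.sin(a)],d@[np.sin(a),-np.cos(a)])
g=filters(); cv2.imwrite('pics/t3.png',cv2.resize(g[145:295,215:395],(720,600),interpolation=cv2.INTER_CUBIC)[:,:,::-1])
E
```

```text
7.25 [ 0.5898 -0.0512  0.1105] [179.9966  -0.0041  -8.7608] [ 0.0703 -2.1964 -0.4198]
r,n 0.045539629171780165 0.017241233978481776
mag 62 [304.371  260.0806] [ 0.4554 -0.0198] 0.09229486978947612 175.371086391028
blue 107 [345.486  224.0187] [ 0.5391 -0.1157] 0.08887460680175656 -95.34675383733352
```

View pics/t3.png

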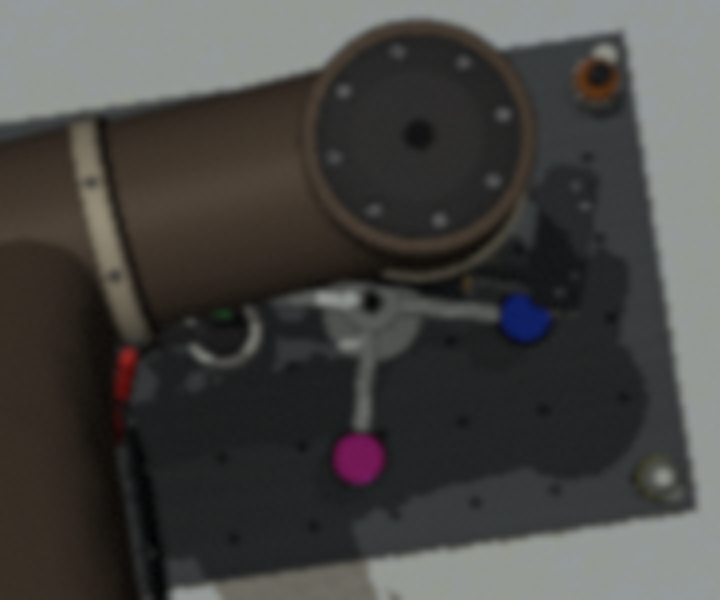

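Emit:
arm_command(
  motion=[
    [[0.68,-1.92,0],[0,0,-2.4],0],
    [[0.68,-1.92,0],[0,0,-2.4],0],
    [[0.68,-1.92,0],[0,0,-2.4],0],
    [[0.68,-1.92,0],[0,0,-2.4],0],
    [[0.68,-1.92,0],[0,0,-2.4],0],
    [[0,0,0],[0,0,0],0],
    [[0,0,0],[0,0,0],0],
  ],
)

```text
t: 7.88
eef_pos: [0.5938, -0.0418, 0.1105]
ee_rot: [-3.142, -0.0, 0.056]
force: [0.1, -2.8, -1.0]
width: 0.0005
```

```bash
python3 - <<'E'
from h import *
s=arm.get_state(); p=s['eef_pos'];print(s['t'],p,np.degrees(s['ee_rot']),s['force'])
a=s['ee_rot'][2]; d=p[:2]-[.5474,-.0272]; print('r,n',d@[np.cos(a),np.sin(a)],d@[np.sin(a),-np.cos(a)])
g=filters()
V=wview(); f=arm.grab_frame('wrist'); cv2.imwrite('pics/w4.png',f[:,:,::-1])
E
```

```text
7.8833 [ 0.5938 -0.0418  0.1105] [-179.9961   -0.0156    3.1928] [ 0.106  -2.8262 -0.9734]
r,n 0.04556229123383888 0.01715563981739464
green 128 [268.7969 225.5547] [0.5359 0.063 ] 0.09088522324472063 97.25324710751758
mag 101 [313.1089 260.3069] [ 0.4548 -0.0401] 0.09345726668570069 -172.09485333287918
blue 105 [345.4381 215.9714] [ 0.5579 -0.1157] 0.08908337729368095 -83.22367185251358
```

Emit:
arm_command(
  motion=[
    [[0.24,-0.64,0],[0,0,-0.8],0],
    [[0,0,0],[0,0,0],0],
    [[0,0,0],[0,0,0],0],
    [[0,5,0],[0,0,0],0],
    [[0,10,0],[0,0,0],0],
    [[0,0,-30],[0,0,0],0],
    [[0,0,-30],[0,0,0],0],
    [[0,0,-30],[0,0,0],0],
  ],
)

```text
t: 8.65
eef_pos: [0.5947, -0.0568, 0.2013]
ee_rot: [-3.141, 0.001, 0.071]
force: [1.9, -0.4, 1.1]
width: -0.0002
```

Emit:
arm_command(
  motion=[
    [[-8,-28,0],[0,0,0],0],
    [[-8,-28,0],[0,0,0],0],
    [[-8,-28,0],[0,0,0],0],
    [[-8,-28,0],[0,0,0],0],
    [[-8,-28,0],[0,0,0],0],
    [[-8,-28,0],[0,0,0],0],
    [[-8,-28,0],[0,0,0],0],
    [[-8,-28,0],[0,0,0],0],
    [[-8,-28,0],[0,0,0],0],
    [[-8,-28,0],[0,0,0],0],
    [[-8,-28,0],[0,0,0],0],
    [[-8,-28,0],[0,0,0],0],
    [[-8,-28,0],[0,0,0],0],
    [[-8,-28,0],[0,0,0],0],
    [[-8,-28,0],[0,0,0],0],
    [[0,0,0],[0,0,0],0],
    [[0,0,0],[0,0,0],0],
  ],
)

```text
t: 10.07
eef_pos: [0.4449, 0.3552, 0.2004]
ee_rot: [-3.141, 0.0, 0.074]
force: [-0.8, -0.2, -1.0]
width: 0.0005
```

```bash
python3 - <<'E'
from h import *
s=arm.get_state(); p=s['eef_pos'];print(s['t'],p,np.degrees(s['ee_rot']),s['force'])
g=filters(); cv2.imwrite('pics/t5.png',cv2.resize(g[145:295,195:395],(800,600),interpolation=cv2.INTER_CUBIC)[:,:,::-1])
E
```

```text
10.0667 [0.4449 0.3552 0.2004] [-179.9911    0.018     4.218 ] [-0.754  -0.2236 -0.9523]
green 133 [268.8346 226.188 ] [0.5344 0.0629] 0.09099512441442878 98.18291548535585
mag 143 [313.     258.9161] [ 0.4581 -0.0398] 0.09022498334132827 -171.96756921066594
blue 141 [345.8723 215.    ] [ 0.5602 -0.1167] 0.09039206645747883 -81.87257834243049
amber 134 [301.7015 182.0746] [ 0.6375 -0.0138] 0.09108974524830384 8.460742999078626
```

View pics/t5.png

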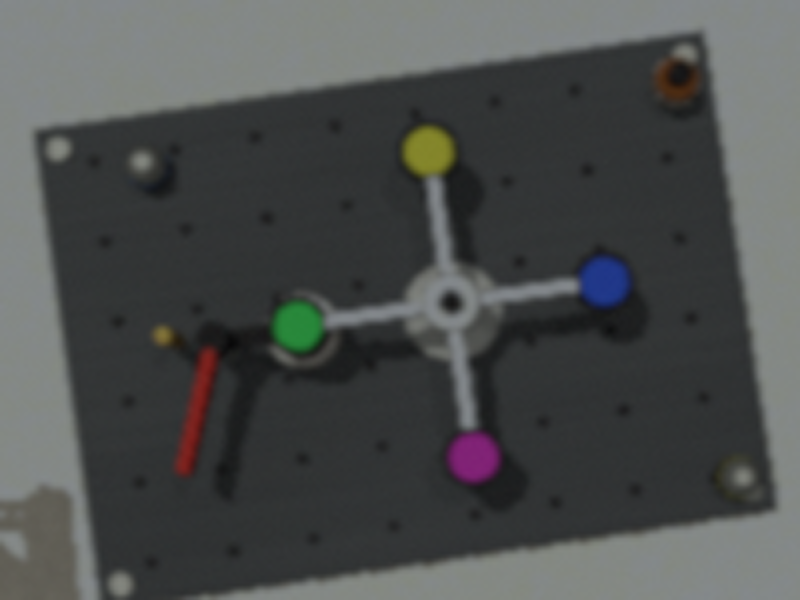

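Emit:
arm_command(
  motion=[
    [[-0.3,26,0],[0,0,0],0],
    [[-0.3,26,0],[0,0,0],0],
    [[-0.3,26,0],[0,0,0],0],
    [[-0.3,26,0],[0,0,0],0],
    [[-0.3,26,0],[0,0,0],0],
    [[-0.3,26,0],[0,0,0],0],
    [[-0.3,26,0],[0,0,0],0],
    [[-0.3,26,0],[0,0,0],0],
    [[-0.3,26,0],[0,0,0],0],
    [[-0.3,26,0],[0,0,0],0],
    [[0,0,0],[0,0,5.4],0],
    [[0,0,0],[0,0,5.4],0],
    [[0,0,0],[0,0,5.4],0],
    [[0,0,0],[0,0,0],0],
    [[0,0,0],[0,0,0],0],
  ],
)

```text
t: 11.37
eef_pos: [0.4608, 0.0937, 0.2007]
ee_rot: [-3.141, -0.0, -0.209]
force: [0.5, -0.6, -0.3]
width: 0.0006
```

Emit:
arm_command(
  motion=[
    [[0,0,32],[0,0,0],0],
    [[0,0,32],[0,0,0],0],
    [[0,0,31],[0,0,0],0],
    [[0,0,0],[0,0,0],0],
    [[0,-4,0],[0,0,0],0],
    [[0,-4,0],[0,0,0],0],
    [[0,0,0],[0,0,0],0],
    [[0,0,0],[0,0,0],0],
  ],
)

```text
t: 12.03
eef_pos: [0.4637, 0.1035, 0.1073]
ee_rot: [-3.139, -0.002, -0.21]
force: [-0.1, 0.3, 0.8]
width: 0.0002
```

Emit:
arm_command(
  motion=[
    [[0,-2,0],[0,0,0],0],
    [[0,-2,0],[0,0,0],0],
    [[0,0,0],[0,0,0],0],
    [[0,0,0],[0,0,0],0],
  ],
)

```text
t: 12.37
eef_pos: [0.4635, 0.1066, 0.1059]
ee_rot: [-3.141, -0.0, -0.211]
force: [-0.2, -0.1, 1.1]
width: 0.0003
```

Emit:
arm_command(
  motion=[
    [[0,-1.5,0],[0,0,0],0],
    [[0,0,0],[0,0,0],0],
    [[0,0,0],[0,0,0],0],
  ],
)

```text
t: 12.62
eef_pos: [0.4637, 0.1079, 0.1055]
ee_rot: [3.141, 0.0, -0.211]
force: [0.1, -0.9, 1.8]
width: 0.0002
```

Emit:
arm_command(
  motion=[
    [[-0.67,-2.72,0],[0,0,2.5],0],
    [[-0.67,-2.72,0],[0,0,2.5],0],
    [[-0.67,-2.72,0],[0,0,2.5],0],
    [[-0.67,-2.72,0],[0,0,2.5],0],
    [[-0.67,-2.72,0],[0,0,2.5],0],
    [[-0.67,-2.72,0],[0,0,2.5],0],
    [[-0.67,-2.72,0],[0,0,2.5],0],
    [[-0.67,-2.72,0],[0,0,2.5],0],
    [[-0.67,-2.72,0],[0,0,2.5],0],
    [[-0.67,-2.72,0],[0,0,2.5],0],
    [[-0.67,-2.72,0],[0,0,2.5],0],
    [[-0.67,-2.72,0],[0,0,2.5],0],
    [[-0.67,-2.72,0],[0,0,2.5],0],
    [[-0.67,-2.72,0],[0,0,2.5],0],
    [[-0.67,-2.72,0],[0,0,2.5],0],
    [[-0.67,-2.72,0],[0,0,2.5],0],
    [[-0.67,-2.72,0],[0,0,2.5],0],
    [[-0.67,-2.72,0],[0,0,2.5],0],
    [[0,0,0],[0,0,0],0],
    [[0,0,0],[0,0,0],0],
  ],
)

```text
t: 14.28
eef_pos: [0.4801, 0.1542, 0.1054]
ee_rot: [3.141, 0.0, -0.995]
force: [0.0, -0.3, 0.1]
width: 0.0007
```

Emit:
arm_command(
  motion=[
    [[-0.67,-2.72,0],[0,0,2.5],0],
    [[-0.67,-2.72,0],[0,0,2.5],0],
    [[0,0,0],[0,0,0],0],
    [[0,0,0],[0,0,0],0],
  ],
)

```text
t: 14.62
eef_pos: [0.4839, 0.1581, 0.1054]
ee_rot: [3.142, 0.0, -1.081]
force: [-1.6, -0.4, -0.9]
width: 0.0003
```

Emit:
arm_command(
  motion=[
    [[-0.42,-1.62,0],[0,0,1.5],0],
    [[-0.42,-1.62,0],[0,0,1.5],0],
    [[0,0,0],[0,0,0],0],
    [[0,0,0],[0,0,0],0],
  ],
)

```text
t: 14.95
eef_pos: [0.4864, 0.1603, 0.1055]
ee_rot: [3.141, 0.0, -1.134]
force: [-1.1, 0.1, -0.4]
width: 0.0004
```

Emit:
arm_command(
  motion=[
    [[-0.42,-1.62,0],[0,0,1.5],0],
    [[-0.42,-1.62,0],[0,0,1.5],0],
    [[0,0,0],[0,0,0],0],
    [[0,0,0],[0,0,0],0],
  ],
)

```text
t: 15.28
eef_pos: [0.489, 0.1624, 0.1055]
ee_rot: [3.141, 0.0, -1.186]
force: [-2.0, 0.4, -0.5]
width: 0.0003
```

Emit:
arm_command(
  motion=[
    [[-0.42,-1.62,0],[0,0,1.5],0],
    [[0,0,0],[0,0,0],0],
    [[0,0,0],[0,0,0],0],
  ],
)

```text
t: 15.53
eef_pos: [0.4904, 0.1634, 0.1055]
ee_rot: [3.142, 0.0, -1.213]
force: [-0.9, -0.3, -0.7]
width: 0.0008
```

Emit:
arm_command(
  motion=[
    [[-0.28,-1.1,0],[0,0,1],0],
    [[-0.28,-1.1,0],[0,0,1],0],
    [[0,0,0],[0,0,0],0],
    [[0,0,0],[0,0,0],0],
  ],
)

```text
t: 15.87
eef_pos: [0.492, 0.1646, 0.1054]
ee_rot: [3.141, -0.0, -1.249]
force: [-3.3, -0.1, 0.5]
width: 0.0004
```

Emit:
arm_command(
  motion=[
    [[-0.28,-1.1,0],[0,0,1],0],
    [[0,0,0],[0,0,0],0],
    [[0,0,0],[0,0,0],0],
  ],
)

```text
t: 16.12
eef_pos: [0.4923, 0.165, 0.1054]
ee_rot: [3.14, -0.0, -1.268]
force: [-7.4, 0.4, 3.4]
width: 0.0002
```

Emit:
arm_command(
  motion=[
    [[-0.28,-1.1,0],[0,0,1],0],
    [[0,0,0],[0,0,0],0],
    [[0,0,0],[0,0,0],0],
  ],
)

```text
t: 16.37
eef_pos: [0.4925, 0.1653, 0.1053]
ee_rot: [3.138, -0.0, -1.285]
force: [-12.2, 0.4, 6.1]
width: 0.0004
```

Emit:
arm_command(
  motion=[
    [[0,3,0],[0,0,0],0],
    [[0,6,0],[0,0,0],0],
    [[0,8,0],[0,0,0],0],
    [[0,0,-32],[0,0,0],0],
    [[0,0,-32],[0,0,0],0],
    [[0,0,-32],[0,0,0],0],
    [[-27,-6,0],[0,0,0],0],
    [[-27,-6,0],[0,0,0],0],
    [[-27,-6,0],[0,0,0],0],
    [[-27,-6,0],[0,0,0],0],
    [[-27,-6,0],[0,0,0],0],
    [[-27,-6,0],[0,0,0],0],
    [[-27,-6,0],[0,0,0],0],
    [[-27,-6,0],[0,0,0],0],
    [[-27,-6,0],[0,0,0],0],
    [[0,0,0],[0,0,0],0],
    [[0,0,0],[0,0,0],0],
  ],
)

```text
t: 17.78
eef_pos: [0.4606, 0.4107, 0.2011]
ee_rot: [-3.142, -0.0, -1.283]
force: [-0.5, 0.6, -0.4]
width: 0.0006
```

```bash
python3 - <<'E'
from h import *
s=arm.get_state(); p=s['eef_pos'];print(s['t'],p,np.degrees(s['ee_rot']),s['force'])
g=filters(); cv2.imwrite('pics/t6.png',cv2.resize(g[145:295,195:395],(800,600),interpolation=cv2.INTER_CUBIC)[:,:,::-1])
b=arm.grab_frame('side')[180:340,220:433]; cv2.imwrite('pics/s6.png',cv2.resize(b,(799,600),interpolation=cv2.INTER_CUBIC)[:,:,::-1])
E
```

```text
17.7833 [0.4606 0.4107 0.2011] [-179.9991   -0.0138  -73.4953] [-0.5093  0.5731 -0.389 ]
green 131 [268.8855 226.0687] [0.5347 0.0628] 0.09083891989007344 98.02006163768877
mag 141 [312.9787 258.9362] [ 0.458  -0.0398] 0.09026413258320198 -172.00283582903256
blue 141 [345.8723 215.    ] [ 0.5602 -0.1167] 0.09039206645747883 -81.87257834243049
amber 136 [301.6985 182.0588] [ 0.6375 -0.0138] 0.0911274605384944 8.461584186113427
```

View pics/t6.png

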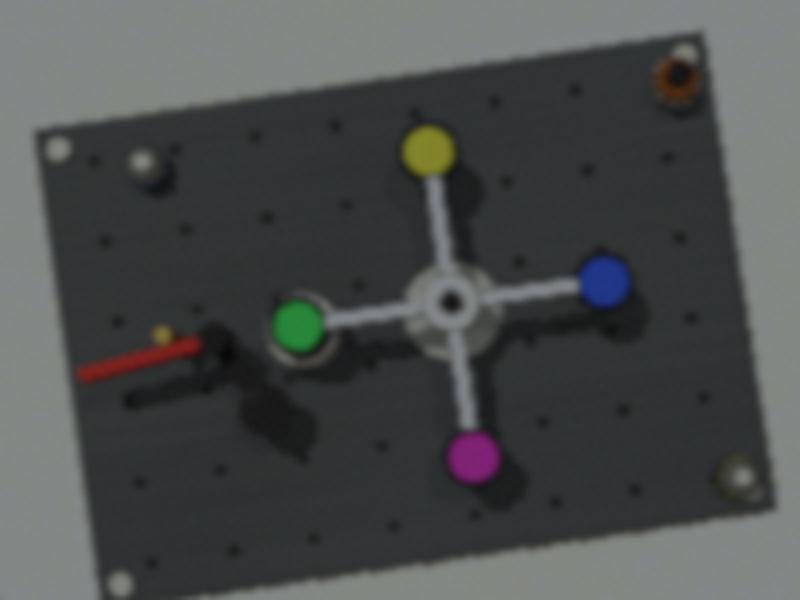

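View pics/s6.png

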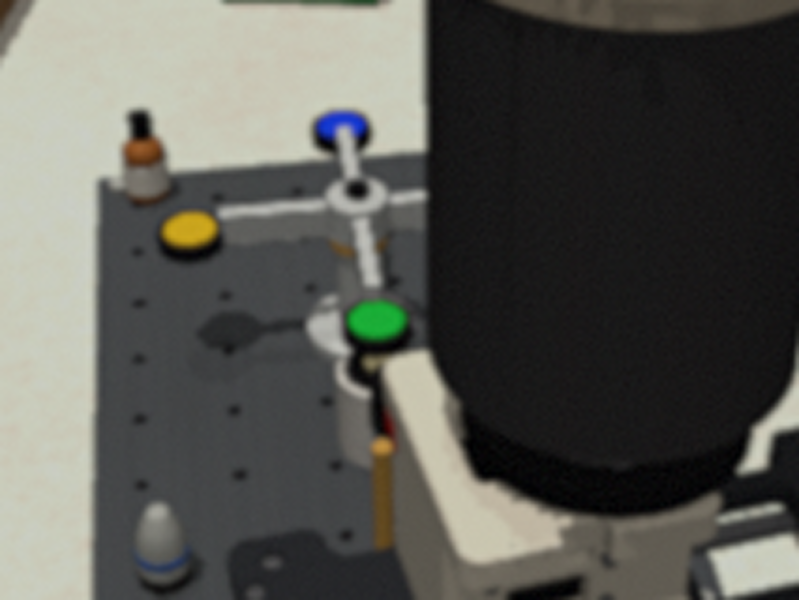

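```bash
python3 -c "
from station import arm; print(arm.job_done())"
```

```text
the job is handed in; nothing more can be done
None
```

The green filter is over the light port and the shutter is fully open. I handed the job in at about 18 s of the 51 s allowed.

- **Wheel:** With the shutter still closed, I pushed the amber arm with the closed fingertips and turned the wheel about 62° counterclockwise. I measured it again after backing off and after opening the shutter. The four filters put the green arm at 98.0–98.5° (mean about 98.15°). The port's bearing is about 98.1°, from estimates of 97.5–98.5°, so the remaining error is within my measurement accuracy of roughly 0.5°.
- **Shutter:** I pushed the red lever about 63° (1.1 rad) away from the wheel. The force rose from about 2 N to 12 N, meaning it had met its stop. The last top picture shows the lever against the brass pin and the blade swung clear.
- **Everything else:** The objectives and the bottle stand where they did. The wheel looks seated on its post. The arm ended up clear of everything. I did not re-measure the beaker, slide box, marker or tip box, but the arm never went near them at low height.

In the last side picture the arm hid part of the port, so I confirmed the opening from the lever and blade positions and did not see the light itself. No checks failed or disagreed.

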